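# Feel for the binding tap on a filtration manifold and blank its port

## Task

Before the filtration run, swing each of the three taps on the manifold gently from shut towards fully open to feel how it turns, leaving each where it gets to until all three have been tried: one of them binds part of the way and must not be forced beyond where it catches. Then, with the two good taps left fully open, turn the binding one back to shut and close off its port with the red blanking plug, pushed fully home. Leave the things standing nearby where they are.

Things in the scene. Friction and masses are not known exactly. Their poses are not given: they have to be found in the camera images.
- manifold: Three-place filtration manifold, fixed: steel bar 60 (x) x 310 (y) x 50 mm high, brass hose barb at its right end. Origin: centre of its underside; x away from the robot, y left along the bar, z up. On top three ports, 92 mm apart: left (+y), middle, right (-y), 13 mm beyond the middle line; each port's own tap stands 28 mm nearer the robot, straight in front of it. One tap, any of them, binds.
- tap_left (a joint): Left tap, rad, upright stem: 0 shut (lever along +y of the manifold, end stop), anticlockwise from above to 1.571 fully open (along -x, towards the robot, end stop). Stays where left. A sound tap takes 1.5 to 3.5 N at the grip throughout; the binding one likewise, until somewhere between 0.5 and 1.0 rad a springy resistance sets in, climbing about 2 N per mm at the grip.
- handle_left (a joint): Elastic twist of the left tap's moulded handle on its spindle, rad: 0 unloaded, about 0.005 for each newton pushed sideways at the grip (positive towards open). 0.095 rad (about 18 N) would strain it.
- tap_left_grip (a point): Point on the left tap's blue grip, 83 mm above the worktop and 42 mm from the stem axis, turning with the lever. The grip is an upright round post 14 to 16 mm thick, from 60 to 100 mm above the worktop, at the end of the 10 mm wide steel lever (top at 60 mm: keep fingertips above it). Pinch it from above, fingers either way round; it turns between them.
- tap_left_stem (a point): Point on the upright axis of the left tap's stem, level with the grip point (83 mm above the worktop). Fixed to the manifold.
- port_left (a point): Centre of the mouth of the left port, flush with the bar's top, 50 mm above the worktop: round hole 26.5 mm across with a 2 mm chamfer, 26 mm deep, black gasket round it. z up.
- tap_middle (a joint): Middle tap, rad, upright stem: 0 shut (lever along +y of the manifold, end stop), anticlockwise from above to 1.571 fully open (along -x, towards the robot, end stop). Stays where left. A sound tap takes 1.5 to 3.5 N at the grip throughout; the binding one likewise, until somewhere between 0.5 and 1.0 rad a springy resistance sets in, climbing about 2 N per mm at the grip.
- handle_middle (a joint): Elastic twist of the middle tap's moulded handle on its spindle, rad: 0 unloaded, about 0.005 for each newton pushed sideways at the grip (positive towards open). 0.095 rad (about 18 N) would strain it.
- tap_middle_grip (a point): Point on the middle tap's blue grip, 83 mm above the worktop and 42 mm from the stem axis, turning with the lever. The grip is an upright round post 14 to 16 mm thick, from 60 to 100 mm above the worktop, at the end of the 10 mm wide steel lever (top at 60 mm: keep fingertips above it). Pinch it from above, fingers either way round; it turns between them.
- tap_middle_stem (a point): Point on the upright axis of the middle tap's stem, level with the grip point (83 mm above the worktop). Fixed to the manifold.
- port_middle (a point): Centre of the mouth of the middle port, flush with the bar's top, 50 mm above the worktop: round hole 26.5 mm across with a 2 mm chamfer, 26 mm deep, black gasket round it. z up.
- tap_right (a joint): Right tap, rad, upright stem: 0 shut (lever along +y of the manifold, end stop), anticlockwise from above to 1.571 fully open (along -x, towards the robot, end stop). Stays where left. A sound tap takes 1.5 to 3.5 N at the grip throughout; the binding one likewise, until somewhere between 0.5 and 1.0 rad a springy resistance sets in, climbing about 2 N per mm at the grip.
- handle_right (a joint): Elastic twist of the right tap's moulded handle on its spindle, rad: 0 unloaded, about 0.005 for each newton pushed sideways at the grip (positive towards open). 0.095 rad (about 18 N) would strain it.
- tap_right_grip (a point): Point on the right tap's blue grip, 83 mm above the worktop and 42 mm from the stem axis, turning with the lever. The grip is an upright round post 14 to 16 mm thick, from 60 to 100 mm above the worktop, at the end of the 10 mm wide steel lever (top at 60 mm: keep fingertips above it). Pinch it from above, fingers either way round; it turns between them.
- tap_right_stem (a point): Point on the upright axis of the right tap's stem, level with the grip point (83 mm above the worktop). Fixed to the manifold.
- port_right (a point): Centre of the mouth of the right port, flush with the bar's top, 50 mm above the worktop: round hole 26.5 mm across with a 2 mm chamfer, 26 mm deep, black gasket round it. z up.
- blank_plug_centre (a point): Centre (30.5 mm above the foot) of the red blanking plug, standing loose on its foot, 61 mm high, 40 to 85 g. From the foot up: round body 24.5 mm thick, 16 mm long, tapered to 21 mm at the foot; flange 31 mm wide (16 to 21 mm up); ribbed round grip 24 mm thick (21 to 61 mm up). z points to the grip end.
- blank_plug_shoulder (a point): Centre of the underside of the plug's flange, 16 mm above its foot: this lies on the top of the bar, at the port's mouth, when the plug is fully home.
- yellow_jar_centre (a point): Bystander: white sample jar with a yellow screw lid, 45 mm across, 64 mm high; point half-way up.
- lid_dish_centre (a point): Bystander: clear petri dish lid lying flat, 64 mm across, 10 mm high; point half-way up.
- counter_centre (a point): Bystander: round hand tally counter, 51 x 53 mm, 22 mm high; point half-way up.

How it is judged:
On the way:
1. all three taps have been tried: two stand fully open (over 1.40 rad), the third has been swung freely at least 0.40 rad (((value of joint each of tap_middle, tap_right above 1.4 rad and value of joint tap_left above 0.4 rad) or (value of joint each of tap_left, tap_right above 1.4 rad and value of joint tap_middle above 0.4 rad) or (value of joint each of tap_left, tap_middle above 1.4 rad and value of joint tap_right above 0.4 rad))), for 0.1 s.
At the end, for the whole second after the job is handed in: Two taps stand fully open (over 1.40 rad), the third, the binding one, is shut (under 0.10 rad), and the red plug stands upright (within 0.08 rad) in that tap's own port, flange within 2.5 mm of the bar's top and 4 mm of the port's centre (((value of joint each of tap_middle, tap_right above 1.4 rad and value of joint tap_left below 0.1 rad and horizontal distance between blank_plug_shoulder and port_left below 0.004 m and z of blank_plug_shoulder in the frame of port_left below 0.0025 m and angle between blank_plug_shoulder's own z axis and vertical below 0.08 rad) or (value of joint each of tap_left, tap_right above 1.4 rad and value of joint tap_middle below 0.1 rad and horizontal distance between blank_plug_shoulder and port_middle below 0.004 m and z of blank_plug_shoulder in the frame of port_middle below 0.0025 m and angle between blank_plug_shoulder's own z axis and vertical below 0.08 rad) or (value of joint each of tap_left, tap_middle above 1.4 rad and value of joint tap_right below 0.1 rad and horizontal distance between blank_plug_shoulder and port_right below 0.004 m and z of blank_plug_shoulder in the frame of port_right below 0.0025 m and angle between blank_plug_shoulder's own z axis and vertical below 0.08 rad))); the robot touches nothing.
It fails at once if a tap is forced: its handle twists more than 0.095 rad, about 18 N at the grip (value of joint any of handle_left, handle_middle, handle_right above 0.095 rad or value of joint any of handle_left, handle_middle, handle_right below -0.095 rad).
It fails at once if the yellow-lidded jar is moved more than 20 mm (distance of yellow_jar_centre from where it was at the start of the episode above 0.02 m).
It fails at once if the petri dish lid is moved more than 20 mm (distance of lid_dish_centre from where it was at the start of the episode above 0.02 m).
It fails at once if the tally counter is moved more than 20 mm (distance of counter_centre from where it was at the start of the episode above 0.02 m).
It also fails if it takes over 72 s, if anything falls off the work surface, if the arm or the gripper's body presses on something with over 40 N, if the wrist force passes 120 N, or if a joint passes its speed limit or range.

## Robot

A 6-joint arm with a two-finger parallel gripper is mounted at the origin on a cart in front of the work surface, level with it; the furniture and walls round the work are solid. World frame = base frame: x ahead of the robot, y to its left, z up, the work surface at z = 0. Lengths are in m, angles in rad, forces in N, time in s.
With the tool pointing down it reaches from about 0.3 to 0.875 m from the base axis. Payload 6.4 kg.
Tool frame: the origin (TCP) lies between the finger pads; the fingertips stand 8 mm ahead of it and the grasp point (between the pads) lies 11 mm behind it (ctrl.finger_overhang is the distance from the TCP to the fingertips, in m); z points along the fingers, y is the line along which they close (so a half turn about z gives the same grasp; the last joint's range is limited). The gripper opens to 85 mm and grips with 20 to 120 N. Pads are 22 mm wide; open, the fingers measure 114 mm over their backs; the gripper's body (76 mm by 85 mm) begins 54 mm behind the grasp point. The pads swing forward as they close: fully open they stand 13 mm farther back than shut.
Start: joints at [0.964, 0.181, 1.607, -0, 1.354, -0.206], TCP at [0.224, 0.529, 0.239] pointing down, gripper open.
Joint ranges: [-2.99, 2.99], [-0.89, 2.07], [0.3, 2.58], [-1.14, 4.28], [0, 2.63], [-3.12, 3.12]. Speed limits (rad/s): [2.57, 2.57, 3.01, 3.14, 3.14, 3.14].

## Interface

Orientations are given as a unit quaternion [w, x, y, z].
In Python, from bench import ctrl, camera gives the robot as it stands.
- The arm moves only by the shell command python3 -m pendant 'ROWS' [OPENING]. ROWS is JSON, a list of rows, each a list of 6 numbers: the shift along the world's x, y, z normalised to -1 to 1, where 1 is 200 mm, then the turn, a rotation vector about the world's x, y, z normalised to -1 to 1, where 1 is pi/2 rad. In form: [[dx, dy, dz, rx, ry, rz], ...]. A call has exactly 10 rows; each row shifts and turns the commanded pose from where the row before left it; what a row does not reach is not made up. A row lasts 1/8 s, in which the tool goes at most 62.5 mm and 10.7 degrees, less where a joint would pass 70% of its speed; a pose out of reach is approached as far as the arm can. A call with a number of a shift or a turn outside -1 to 1 is refused whole. A call with a gripper value outside its range is refused whole. OPENING is the opening, from -1 (shut) to 1 (fully open), set as the call begins (- or left out, the last holds). The fingers move at their own pace and stop on an object; the grip force is fixed at half the most. Time passes only in rows, so rows that do not move let the fingers close, or fill a call up. It gives the time, the measured TCP pose, the force, the opening and the grip force at its end, in the units of the state.
- ctrl.get_obs(): the state, without advancing time (a new reading comes with each control period).
- camera(name): name is "scene" or "top"; returns a dict with "color" (480x640x3 uint8, blue, green, red), "fx", "fy", "cx", "cy" (pixels), "distortion" ([k1, k2, p1, p2, k3] as OpenCV has them; the pictures are not rectified), "xyz" and "rotation" of the camera in the world. Camera axes: x right, y down, z forward; pixel columns grow to the right and rows downward; lengths in m; the calibration is good to about 2 mm. A picture is of the moment at which its call begins. There is no depth.
- ctrl.hand_in(): hands the job in; it is judged then, once.
The state is a dict: "time_s": time; "q": joint angles; "dq": joint speeds; "joint_efforts": joint torques, N m; "eef_pos": TCP position; "eef_rot": TCP orientation; "wrist_force": force on the tool from outside, world axes, zero at the start; "torque": the same for the moment, N m; "opening": opening from 0.0 (shut) to 1.0 (fully open); "grasp_force": force on a finger pad.
Only numpy, scipy, OpenCV 4.12 (cv2) and the standard library are available. Lean on these libraries where they do the work, as an engineer would, in place of code of your own. Each camera call takes 0.05 s, during which the arm holds its last target. There are 200 camera calls.

## Working session

There is one attempt and no reset: what is moved stays moved. The work goes in short steps, Python scripts to look and compute and a shell command to move; the robot and the scene stay as the last step left them, time stands still between calls to the robot, and variables do not carry over. Pictures are saved under pics/ and viewed, at most 10 in all, crops included, and the job is handed in when it is done.

```bash
ls; mkdir -p pics; cat > h.py <<'E'
import cv2,numpy as np
from bench import ctrl,camera
def ray(c,uv):
    K=np.array([[c['fx'],0,c['cx']],[0,c['fy'],c['cy']],[0,0,1.]])
    p=cv2.undistortPoints(np.array([[uv]],float),K,np.array(c['distortion'],float))[0,0]
    return np.array(c['xyz']),rot(c)@np.array([p[0],p[1],1])
def rot(c):
    R=np.array(c['rotation'],float)
    if R.shape==(3,3): return R
    from scipy.spatial.transform import Rotation as S
    return S.from_quat(np.r_[R[1:],R[0]]).as_matrix()
def at(c,uv,z):
    o,d=ray(c,uv); return o+d*(z-o[2])/d[2]
def tri(c1,u1,c2,u2):
    o,d=ray(c1,u1);p,e=ray(c2,u2)
    s=np.linalg.lstsq(np.c_[d,-e],p-o,rcond=None)[0]
    return (o+d*s[0]+p+e*s[1])/2, np.linalg.norm(o+d*s[0]-p-e*s[1])
def proj(c,P):
    R=rot(c).T;K=np.array([[c['fx'],0,c['cx']],[0,c['fy'],c['cy']],[0,0,1.]])
    return cv2.projectPoints(np.array(P,float).reshape(-1,3),cv2.Rodrigues(R)[0],-R@np.array(c['xyz']),K,np.array(c['distortion'],float))[0][:,0]
E
python3 - <<'E'
from h import *
import pickle
C={n:camera(n) for n in('scene','top')}
pickle.dump(C,open('c0.pkl','wb'))
for n in C: cv2.imwrite(f'pics/{n}0.png',C[n]['color']); print({k:v for k,v in C[n].items() if k!='color'})
print(ctrl.get_obs())
E
```

```text
pics
{'fx': 573.8598281577899, 'fy': 573.8598281577899, 'cx': 313.45149414392483, 'cy': 250.3675821046403, 'distortion': array([-0.16838399,  0.        ,  0.        ,  0.        ,  0.        ]), 'xyz': array([0.09443108, 1.01980684, 0.86822542]), 'rotation': array([ 0.10449834, -0.20113402,  0.88270812, -0.41164497])}
{'fx': 498.73892479958056, 'fy': 498.73892479958056, 'cx': 314.68040179969506, 'cy': 236.71908379766302, 'distortion': array([0.04437149, 0.        , 0.        , 0.        , 0.        ]), 'xyz': array([0.35569306, 0.14043948, 1.43138586]), 'rotation': array([-0.0530583 ,  0.70838924, -0.70250225,  0.04312878])}
{'time_s': 0.1, 'q': array([ 9.63661478e-01,  1.81460159e-01,  1.60792128e+00, -2.64665784e-05,
        1.35379277e+00, -2.06316681e-01]), 'dq': array([-4.02424699e-04, -2.61256091e-03, -1.91299614e-03,  6.28509925e-05,
       -1.00209175e-03, -1.57708623e-04]), 'joint_efforts': array([ 8.94434306e-04, -4.45880842e+01, -3.52239740e+01, -2.36973319e-04,
        4.12091904e-03, -2.33071052e-05]), 'eef_pos': array([0.22406379, 0.52901593, 0.23847152]), 'eef_rot': array([-3.00967379e-04,  1.99067379e-01,  9.79985486e-01, -7.31375838e-04]), 'wrist_force': array([ 0.28831283,  0.26563434, -0.00370625]), 'torque': array([-0.05584846, -0.00228756, -0.00163418]), 'grasp_force': 0.0, 'opening': 0.9944583438702213}
```

View pics/top0.png

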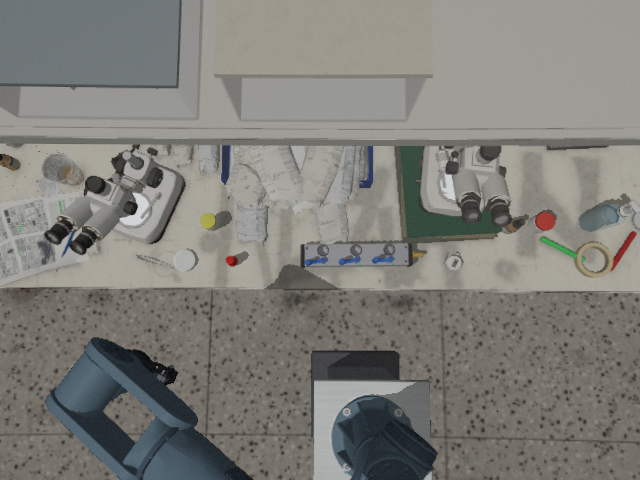

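View pics/scene0.png

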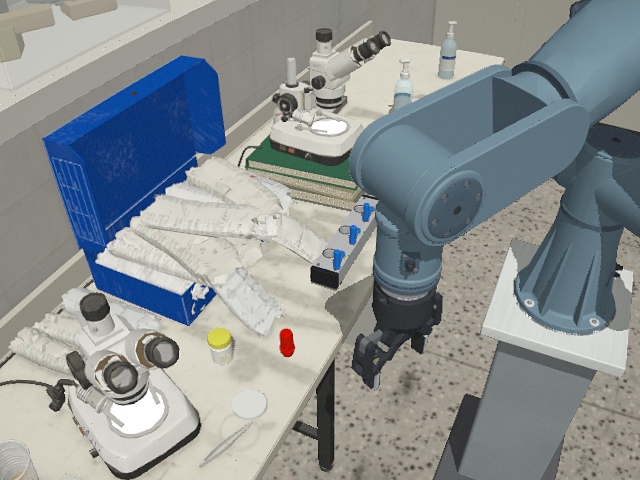

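The top view has the bar at about (303–412, 243–268), the red plug at (231,261), the jar at (208,220), the dish lid at (185,260) and the counter at (454,262). Next, an enlarged crop.

```bash
python3 - <<'E'
from h import *
import pickle
C=pickle.load(open('c0.pkl','rb'))
a=C['top']['color'][235:277,295:428]; b=C['top']['color'][240:282,200:250]; s=C['scene']['color'][190:300,300:390]
A=cv2.resize(a,None,fx=6,fy=6,interpolation=3); B=cv2.resize(b,None,fx=6,fy=6,interpolation=3); S=cv2.resize(s,None,fx=3,fy=3,interpolation=3)
im=np.zeros((252+330,800,3),np.uint8); im[:252,:798]=A; im[252:504,:300]=B; im[252:582,310:580]=S
cv2.imwrite('pics/crop.png',im)
hsv=cv2.cvtColor(C['top']['color'],cv2.COLOR_BGR2HSV)
m=cv2.inRange(hsv,(105,150,80),(125,255,255)); m[:240]=0;m[272:]=0;m[:,:300]=0;m[:,415:]=0
n,_,st,ce=cv2.connectedComponentsWithStats(m)
for i in range(1,n):
    if st[i,4]>8: print('blue',st[i],ce[i])
for nme in C:
    hsv=cv2.cvtColor(C[nme]['color'],cv2.COLOR_BGR2HSV)
    m=cv2.inRange(hsv,(0,180,90),(6,255,255))
    n,_,st,ce=cv2.connectedComponentsWithStats(m)
    for i in range(1,n):
        if st[i,4]>20: print(nme,'red',st[i],ce[i])
E
```

```text
blue [340 257  19   8  54] [347.7962963  260.72222222]
blue [373 257  20   6  58] [381.96551724 259.68965517]
blue [305 258  21   7  57] [314.59649123 261.28070175]
scene red [280 329  15  28 329] [286.46808511 342.3768997 ]
top red [613 232  22  36 136] [623.49264706 248.04411765]
top red [226 257  11   9  59] [230.10169492 260.61016949]
```

View pics/crop.png

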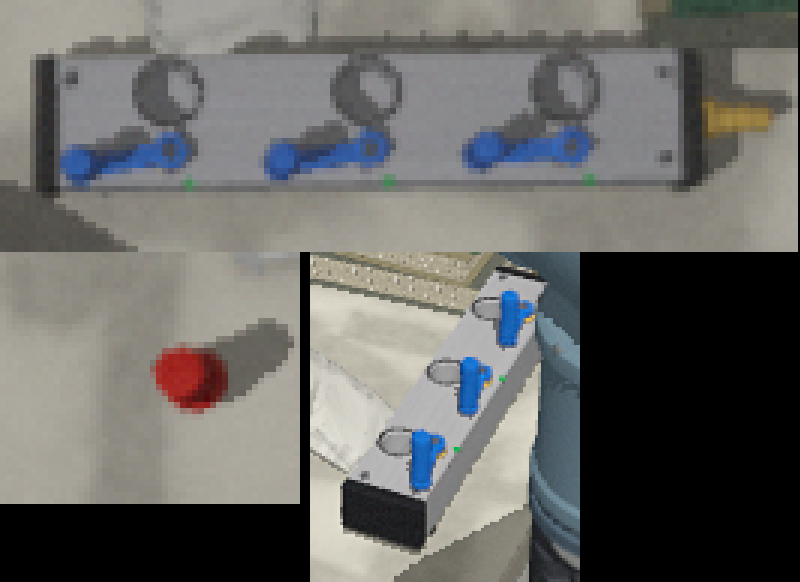

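The enlarged crop shows the three ports in the top view at about (323,250), (356,250) and (389,250). All three levers point left. The grip tops are at about (308,262), (342,262) and (376,260).

```bash
python3 - <<'E'
from h import *
import pickle
C=pickle.load(open('c0.pkl','rb'));T,S=C['top'],C['scene']
f=lambda x,y:((x+.5)/6-.5+295,(y+.5)/6-.5+235)
g=lambda x,y:((x-310+.5)/3-.5+300,(y-252+.5)/3-.5+190)
for n,L,c,z in [('portsT',[f(168,91),f(366,89),f(565,88)],T,.05),('portsS',[g(398,441),g(444,371),g(488,308)],S,.05),
 ('gripT',[f(78,163),f(283,161),f(485,152)],T,.1),('gripS',[g(423,436),g(470,364),g(511,296)],S,.1),('stemT',[f(174,150),f(373,148),f(572,146)],T,.07),
 ('cornersT',[f(55,55),f(55,188),f(690,50),f(690,183)],T,.05)]:
    P=np.array([at(c,u,z) for u in L]); print(n,P[:,:2].round(4).tolist())
# plug
hT=((180+.5)/6-.5+200,(374-252+.5)/6-.5+240)
print('plugtop T',at(T,hT,.061),'S top',at(S,(286.5,333),.061),'S foot',at(S,(287.5,355),0))
print('jar',at(T,(208,220),.064),'dish',at(T,(185,260),.01),'counter',at(T,(454,262),.022))
p=[at(T,f(*a),.05) for a in[(168,91),(565,88)]];d=p[0]-p[1];print('yaw',np.arctan2(-d[0],d[1]),np.linalg.norm(d))
E
```

```text
portsT [[0.5084, 0.1384], [0.51, 0.0466], [0.5112, -0.0453]]
portsS [[0.5077, 0.1361], [0.511, 0.0443], [0.5124, -0.0477]]
gripT [[0.4702, 0.1784], [0.4719, 0.087], [0.4767, -0.0028]]
gripS [[0.4689, 0.1778], [0.4716, 0.0882], [0.4768, -0.0046]]
stemT [[0.4791, 0.1355], [0.4808, 0.0449], [0.4825, -0.0455]]
cornersT [[0.5248, 0.1911], [0.4629, 0.1903], [0.5294, -0.1032], [0.4677, -0.1021]]
plugtop T [0.47701134 0.3947699  0.061     ] S top [0.47514365 0.39511099 0.061     ] S foot [ 4.74891158e-01  3.98010262e-01 -1.11022302e-16]
jar [0.58768491 0.45786785 0.064     ] dish [0.48037411 0.53162125 0.01      ] counter [ 0.47982848 -0.23133428  0.022     ]
yaw 0.015568657019089093 0.18377023250004487
```

```bash
python3 -m pendant '[[0.153,-0.219,-0.049,0,0,-0.073],[0.153,-0.219,-0.049,0,0,-0.073],[0.153,-0.219,-0.049,0,0,-0.073],[0.153,-0.219,-0.049,0,0,-0.073],[0.153,-0.219,-0.049,0,0,-0.073],[0.153,-0.219,-0.049,0,0,-0.073],[0.153,-0.219,-0.049,0,0,-0.073],[0.153,-0.219,-0.049,0,0,-0.073],[0,0,0,0,0,0],[0,0,0,0,0,0]]' -0.18
cat > st.py <<'E'
from h import *
import sys
o=ctrl.get_obs();p=o['eef_pos'];w,x,y,z=o['eef_rot'];a=2*np.arctan2(y,x)-np.pi/2-np.pi/2
a=(a+np.pi/2)%np.pi-np.pi/2
print('t %.2f'%o['time_s'],'pos',p.round(4),'yang(from +y) %.3f'%a,'F',np.round(o['wrist_force'],1),'op %.3f'%o['opening'])
PS=.0155
ST={'L':(.480,.137),'M':(.4822,.0451),'R':(.484,-.047)}
if len(sys.argv)>1:
    s=np.array(ST[sys.argv[1]]);d=p[:2]-s;f=np.array(o['wrist_force'])[:2]
    th=np.arctan2(-d[0],d[1])-PS;l=d/np.linalg.norm(d);t=np.array([-l[1],l[0]])
    print('theta %.3f r %.4f Ftan %.1f Frad %.1f'%(th,np.linalg.norm(d),f@t,f@l))
    for k in sys.argv[2:]:
        k=float(k);T=k+PS;g=s+.042*np.array([-np.sin(T),np.cos(T)]);dd=(g-p[:2])/.2
        da=(T-np.pi/2-a);da=(da+np.pi/2)%np.pi-np.pi/2
        print('to',k,'d/200mm',dd.round(4),'rz',round(da/(np.pi/2),4))
E
python3 st.py L 0.235
```

```text
time_s: 1.35
eef_pos: [0.4686, 0.1791, 0.1605]
eef_rot: [-0.001, 0.612, 0.791, -0.0]
wrist_force: [-0.3, -0.3, 0.4]
opening: 0.41
grasp_force: 0.0
t 1.35 pos [0.4686 0.1791 0.1605] yang(from +y) -1.318 F [-0.3 -0.3  0.4] op 0.410
theta 0.248 r 0.0436 Ftan 0.4 Frad -0.2
to 0.235 d/200mm [ 0.0048 -0.0072] rz -0.0013
```

```bash
python3 -m pendant '[[0.005,-0.007,-0.08,0,0,0],[0,0,-0.12,0,0,0],[0,0,-0.12,0,0,0],[0,0,-0.112,0,0,0],[0,0,0,0,0,0],[0,0,0,0,0,0],[0,0,0,0,0,0],[0,0,0,0,0,0],[0,0,0,0,0,0],[0,0,0,0,0,0]]'
python3 - <<'E'
from h import *
T=camera('top');S=camera('scene')
a=T['color'][215:285,270:400];b=S['color'][180:300,280:400]
im=np.zeros((600,780,3),np.uint8)
im[:280,:520]=cv2.resize(a,None,fx=4,fy=4,interpolation=3)
im[285:585,:300]=cv2.resize(b,None,fx=2.5,fy=2.5,interpolation=3)
cv2.imwrite('pics/n1.png',im)
E
python3 st.py L 0.235 .5
```

```text
time_s: 2.6
eef_pos: [0.4703, 0.1776, 0.0747]
eef_rot: [0.0, 0.612, 0.791, 0.0]
wrist_force: [0.3, 0.0, -0.7]
opening: 0.41
grasp_force: 0.0
t 2.70 pos [0.4702 0.1776 0.0746] yang(from +y) -1.318 F [ 0.2 -0.1 -0.3] op 0.407
theta 0.222 r 0.0418 Ftan -0.2 Frad -0.2
to 0.235 d/200mm [-0.003   0.0004] rz -0.0013
to 0.5 d/200mm [-0.0545 -0.0204] rz 0.1674
```

View pics/n1.png

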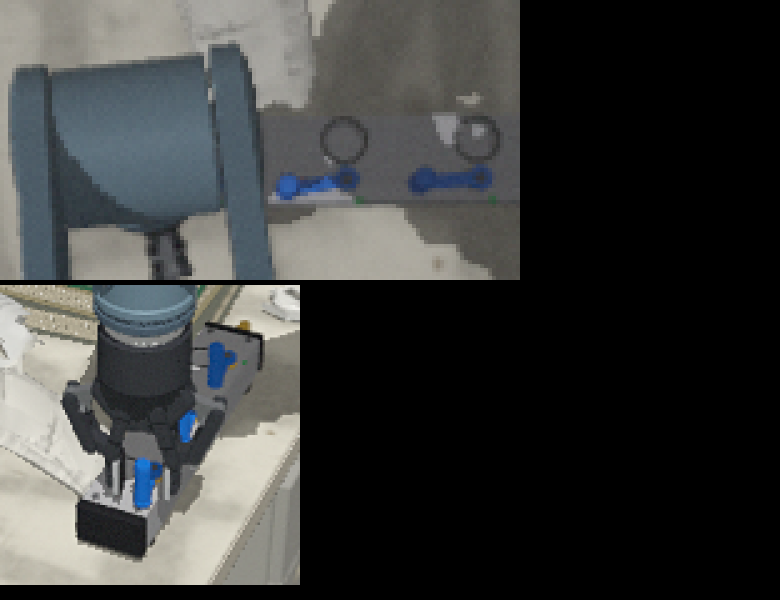

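The scene crop shows the left grip post, near (143,480), standing between the two pads. Next I narrow the cage and start swinging.

```bash
python3 -m pendant '[[0,0,0,0,0,0],[0,0,0,0,0,0],[0,0,0,0,0,0],[0,0,0,0,0,0],[-0.011,-0.004,0,0,0,0.034],[-0.011,-0.004,0,0,0,0.034],[-0.011,-0.004,0,0,0,0.034],[-0.011,-0.004,0,0,0,0.034],[-0.011,-0.004,0,0,0,0.034],[0,0,0,0,0,0]]' -0.565
python3 st.py L .6 .65
```

```text
time_s: 3.95
eef_pos: [0.4597, 0.1737, 0.0748]
eef_rot: [0.001, 0.502, 0.865, 0.0]
wrist_force: [2.8, 0.3, -0.3]
opening: 0.216
grasp_force: 1.0
t 3.95 pos [0.4597 0.1737 0.0748] yang(from +y) -1.052 F [ 2.8  0.3 -0.3] op 0.216
theta 0.489 r 0.0419 Ftan -2.6 Frad -1.1
to 0.6 d/200mm [-0.0198 -0.0121] rz 0.0614
to 0.65 d/200mm [-0.0282 -0.0184] rz 0.0932
```

```bash
python3 -m pendant '[[-0.004,-0.0025,0,0,0,0.0133],[-0.004,-0.0025,0,0,0,0.0133],[-0.004,-0.0025,0,0,0,0.0133],[-0.004,-0.0025,0,0,0,0.0133],[-0.004,-0.0025,0,0,0,0.0133],[-0.004,-0.0025,0,0,0,0.0133],[-0.004,-0.0025,0,0,0,0.0133],[-0.004,-0.0025,0,0,0,0.0133],[0,0,0,0,0,0],[0,0,0,0,0,0]]'
python3 st.py L .83
```

```text
time_s: 5.2
eef_pos: [0.4527, 0.1696, 0.0745]
eef_rot: [-0.0, 0.428, 0.904, -0.0]
wrist_force: [2.8, 1.3, 1.1]
opening: 0.218
grasp_force: 1.0
t 5.20 pos [0.4527 0.1696 0.0745] yang(from +y) -0.884 F [2.8 1.3 1.1] op 0.218
theta 0.682 r 0.0425 Ftan -3.0 Frad -0.8
to 0.83 d/200mm [-0.0206 -0.0238] rz 0.1011
```

```bash
python3 -m pendant '[[-0.003,-0.003,0,0,0,0.0126],[-0.0025,-0.003,0,0,0,0.0126],[-0.0025,-0.003,0,0,0,0.0126],[-0.0025,-0.003,0,0,0,0.0126],[-0.0025,-0.003,0,0,0,0.0126],[-0.0025,-0.003,0,0,0,0.0126],[-0.0025,-0.003,0,0,0,0.0126],[-0.0025,-0.003,0,0,0,0.0126],[0,0,0,0,0,0],[0,0,0,0,0,0]]'
python3 st.py L .98 1
```

```text
time_s: 6.45
eef_pos: [0.4485, 0.1648, 0.0744]
eef_rot: [-0.0, 0.355, 0.935, -0.0]
wrist_force: [0.2, 3.2, -0.2]
opening: 0.219
grasp_force: 1.4
t 6.45 pos [0.4485 0.1648 0.0744] yang(from +y) -0.726 F [ 0.2  3.2 -0.2] op 0.219
theta 0.833 r 0.0421 Ftan -2.5 Frad 2.0
to 0.98 d/200mm [-0.0185 -0.0248] rz 0.0958
to 1.0 d/200mm [-0.0207 -0.0284] rz 0.1085
```

```bash
python3 -m pendant '[[-0.0026,-0.0035,0,0,0,0.0135],[-0.0026,-0.0035,0,0,0,0.0135],[-0.0026,-0.0035,0,0,0,0.0135],[-0.0026,-0.0035,0,0,0,0.0135],[-0.0026,-0.0035,0,0,0,0.0135],[-0.0026,-0.0035,0,0,0,0.0135],[-0.0026,-0.0035,0,0,0,0.0135],[-0.0026,-0.0035,0,0,0,0.0135],[0,0,0,0,0,0],[0,0,0,0,0,0]]'
python3 st.py L 1.17
```

```text
time_s: 7.7
eef_pos: [0.4444, 0.1592, 0.0744]
eef_rot: [-0.0, 0.274, 0.962, -0.0]
wrist_force: [-1.1, 3.0, 0.5]
opening: 0.22
grasp_force: 1.3
t 7.70 pos [0.4444 0.1592 0.0744] yang(from +y) -0.556 F [-1.1  3.   0.5] op 0.220
theta 0.999 r 0.0420 Ftan -2.0 Frad 2.5
to 1.17 d/200mm [-0.0164 -0.0319] rz 0.1088
```

```bash
python3 -m pendant '[[-0.002,-0.004,0,0,0,0.0136],[-0.002,-0.004,0,0,0,0.0136],[-0.002,-0.004,0,0,0,0.0136],[-0.002,-0.004,0,0,0,0.0136],[-0.002,-0.004,0,0,0,0.0136],[-0.002,-0.004,0,0,0,0.0136],[-0.002,-0.004,0,0,0,0.0136],[-0.002,-0.004,0,0,0,0.0136],[0,0,0,0,0,0],[0,0,0,0,0,0]]'
python3 st.py L 1.35 1.55
```

```text
time_s: 8.95
eef_pos: [0.4412, 0.1528, 0.0745]
eef_rot: [-0.0, 0.191, 0.982, -0.0]
wrist_force: [-1.5, 3.9, -0.3]
opening: 0.219
grasp_force: 1.3
t 8.95 pos [0.4412 0.1528 0.0745] yang(from +y) -0.385 F [-1.5  3.9 -0.3] op 0.219
theta 1.169 r 0.0419 Ftan -3.1 Frad 2.9
to 1.35 d/200mm [-0.0117 -0.036 ] rz 0.1146
to 1.55 d/200mm [-0.0161 -0.0777] rz 0.2419
```

```bash
python3 -m pendant '[[-0.003,-0.009,0,0,0,0.0287],[-0.003,-0.009,0,0,0,0.0287],[-0.003,-0.009,0,0,0,0.0287],[-0.0027,-0.009,0,0,0,0.0287],[-0.0014,-0.0104,0,0,0,0.0318],[-0.001,-0.0104,0,0,0,0.0318],[-0.001,-0.0104,0,0,0,0.0318],[-0.001,-0.0104,0,0,0,0.0318],[0,0,0,0,0,0],[0,0,0,0,0,0]]'
python3 st.py L 1.6
```

```text
time_s: 10.2
eef_pos: [0.4379, 0.1372, 0.0744]
eef_rot: [-0.0, 0.003, 1.0, -0.0]
wrist_force: [-1.0, 2.4, -0.2]
opening: 0.216
grasp_force: 1.0
t 10.20 pos [0.4379 0.1372 0.0744] yang(from +y) -0.006 F [-1.   2.4 -0.2] op 0.216
theta 1.550 r 0.0421 Ftan -2.4 Frad 1.0
to 1.6 d/200mm [ 0.0007 -0.0104] rz 0.0322
```

```bash
python3 -m pendant '[[0,0,0,0,0,0],[0,0,0.2,0,0,0],[0,0,0.2,0,0,0],[0.024,-0.0355,0,0,0,-0.118],[0.024,-0.0355,0,0,0,-0.118],[0.024,-0.0355,0,0,0,-0.118],[0.024,-0.0355,0,0,0,-0.118],[0.024,-0.0355,0,0,0,-0.118],[0.024,-0.0355,0,0,0,-0.118],[0.024,-0.0355,0,0,0,-0.118]]' -0.18
python3 st.py M .227
```

```text
time_s: 11.45
eef_pos: [0.4721, 0.087, 0.1546]
eef_rot: [0.001, 0.609, 0.793, -0.0]
wrist_force: [-0.3, -0.0, 0.2]
opening: 0.408
grasp_force: 0.0
t 11.45 pos [0.4721 0.087  0.1546] yang(from +y) -1.309 F [-0.3 -0.   0.2] op 0.408
theta 0.220 r 0.0431 Ftan 0.3 Frad 0.0
to 0.227 d/200mm [-0.0001 -0.0056] rz -0.0123
```

```bash
python3 -m pendant '[[0,-0.005,-0.1,0,0,-0.012],[0,0,-0.1,0,0,0],[0,0,-0.1,0,0,0],[0,0,-0.1,0,0,0],[0,0,0,0,0,0],[0,0,0,0,0,0],[0,0,0,0,0,0],[0,0,0,0,0,0],[0,0,0,0,0,0],[0,0,0,0,0,0]]'
python3 st.py M .5
```

```text
time_s: 12.7
eef_pos: [0.4717, 0.0866, 0.0746]
eef_rot: [0.0, 0.614, 0.79, 0.0]
wrist_force: [0.4, -0.2, -0.4]
opening: 0.409
grasp_force: 0.0
t 12.70 pos [0.4717 0.0866 0.0746] yang(from +y) -1.321 F [ 0.4 -0.2 -0.4] op 0.409
theta 0.232 r 0.0428 Ftan -0.3 Frad -0.3
to 0.5 d/200mm [-0.051  -0.0249] rz 0.1693
```

```bash
python3 -m pendant '[[0,0,0,0,0,0],[0,0,0,0,0,0],[0,0,0,0,0,0],[-0.0085,-0.004,0,0,0,0.028],[-0.0085,-0.004,0,0,0,0.028],[-0.0085,-0.004,0,0,0,0.028],[-0.0085,-0.004,0,0,0,0.028],[-0.0085,-0.004,0,0,0,0.028],[-0.0085,-0.004,0,0,0,0.028],[0,0,0,0,0,0]]' -0.565
python3 st.py M .68
```

```text
time_s: 13.95
eef_pos: [0.4617, 0.0821, 0.0746]
eef_rot: [0.0, 0.505, 0.863, 0.0]
wrist_force: [0.6, 2.1, 0.8]
opening: 0.217
grasp_force: 1.0
t 13.95 pos [0.4617 0.0821 0.0746] yang(from +y) -1.058 F [0.6 2.1 0.8] op 0.217
theta 0.490 r 0.0423 Ftan -1.5 Frad 1.6
to 0.68 d/200mm [-0.0321 -0.0239] rz 0.1162
```

```bash
python3 -m pendant '[[-0.004,-0.003,0,0,0,0.0145],[-0.004,-0.003,0,0,0,0.0145],[-0.004,-0.003,0,0,0,0.0145],[-0.004,-0.003,0,0,0,0.0145],[-0.004,-0.003,0,0,0,0.0145],[-0.004,-0.003,0,0,0,0.0145],[-0.004,-0.003,0,0,0,0.0145],[-0.004,-0.003,0,0,0,0.0145],[0,0,0,0,0,0],[0,0,0,0,0,0]]'
python3 st.py M .83 .86
```

```text
time_s: 15.2
eef_pos: [0.455, 0.077, 0.0744]
eef_rot: [-0.0, 0.424, 0.906, -0.0]
wrist_force: [0.7, 2.2, 1.5]
opening: 0.221
grasp_force: 0.9
t 15.20 pos [0.455  0.077  0.0744] yang(from +y) -0.875 F [0.7 2.2 1.5] op 0.221
theta 0.691 r 0.0419 Ftan -2.0 Frad 1.3
to 0.83 d/200mm [-0.0211 -0.02  ] rz 0.0955
to 0.86 d/200mm [-0.0252 -0.0247] rz 0.1146
```

```bash
python3 -m pendant '[[-0.003,-0.003,0,0,0,0.0138],[-0.003,-0.003,0,0,0,0.0138],[-0.003,-0.003,0,0,0,0.0138],[-0.003,-0.003,0,0,0,0.0138],[-0.003,-0.003,0,0,0,0.0138],[-0.003,-0.003,0,0,0,0.0138],[-0.003,-0.003,0,0,0,0.0138],[-0.003,-0.003,0,0,0,0.0138],[0,0,0,0,0,0],[0,0,0,0,0,0]]'
python3 st.py M 1.0 1.03
```

```text
time_s: 16.45
eef_pos: [0.4502, 0.0722, 0.0745]
eef_rot: [-0.0, 0.344, 0.939, -0.0]
wrist_force: [-0.3, 3.0, 0.9]
opening: 0.218
grasp_force: 0.9
t 16.45 pos [0.4502 0.0722 0.0745] yang(from +y) -0.702 F [-0.3  3.   0.9] op 0.218
theta 0.853 r 0.0419 Ftan -2.1 Frad 2.2
to 1.0 d/200mm [-0.0184 -0.0247] rz 0.0933
to 1.03 d/200mm [-0.0217 -0.0301] rz 0.1124
```

```bash
python3 -m pendant '[[-0.0026,-0.0036,0,0,0,0.0138],[-0.0026,-0.0036,0,0,0,0.0138],[-0.0026,-0.0036,0,0,0,0.0138],[-0.0026,-0.0036,0,0,0,0.0138],[-0.0026,-0.0036,0,0,0,0.0138],[-0.0026,-0.0036,0,0,0,0.0138],[-0.0026,-0.0036,0,0,0,0.0138],[-0.0026,-0.0036,0,0,0,0.0138],[0,0,0,0,0,0],[0,0,0,0,0,0]]'
python3 st.py M 1.18 1.2
```

```text
time_s: 17.7
eef_pos: [0.4469, 0.0672, 0.0747]
eef_rot: [0.001, 0.261, 0.965, 0.001]
wrist_force: [3.8, 8.4, -2.9]
opening: 0.218
grasp_force: 4.6
t 17.70 pos [0.4469 0.0672 0.0747] yang(from +y) -0.528 F [ 3.8  8.4 -2.9] op 0.218
theta 0.996 r 0.0417 Ftan -9.2 Frad 1.3
to 1.18 d/200mm [-0.0188 -0.0335] rz 0.0972
to 1.2 d/200mm [-0.0203 -0.0374] rz 0.11
```

The middle tap binds: the grip force jumped to 9 N at about 0.95 rad. I release it there and go to the right tap.

```bash
python3 -m pendant '[[0,0,0,0,0,0],[0,0,0.2,0,0,0],[0,0,0.2,0,0,0],[0.0214,-0.0506,0,0,0,-0.08],[0.0214,-0.0506,0,0,0,-0.08],[0.0214,-0.0506,0,0,0,-0.08],[0.0214,-0.0506,0,0,0,-0.08],[0.0214,-0.0506,0,0,0,-0.08],[0.0214,-0.0506,0,0,0,-0.08],[0.0214,-0.0506,0,0,0,-0.08]]' -0.18
python3 st.py R .15
```

```text
time_s: 18.95
eef_pos: [0.4757, -0.0054, 0.1543]
eef_rot: [-0.0, 0.649, 0.761, -0.001]
wrist_force: [-0.4, 0.7, 0.6]
opening: 0.409
grasp_force: 0.0
t 18.95 pos [ 0.4757 -0.0054  0.1543] yang(from +y) -1.412 F [-0.4  0.7  0.6] op 0.409
theta 0.180 r 0.0424 Ftan 0.2 Frad 0.8
to 0.15 d/200mm [ 0.0067 -0.001 ] rz 0.004
```

```bash
python3 -m pendant '[[0.004,0,-0.1,0,0,0],[0,0,-0.1,0,0,0],[0,0,-0.1,0,0,0],[0,0,-0.1,0,0,0],[0,0,0,0,0,0],[0,0,0,0,0,0],[0,0,0,0,0,0],[0,0,0,0,0,0],[0,0,0,0,0,0],[0,0,0,0,0,0]]'
python3 st.py R .5
```

```text
time_s: 20.2
eef_pos: [0.4769, -0.0044, 0.0746]
eef_rot: [0.0, 0.647, 0.762, 0.0]
wrist_force: [1.1, -0.5, -0.7]
opening: 0.405
grasp_force: 0.0
t 20.20 pos [ 0.4769 -0.0044  0.0746] yang(from +y) -1.408 F [ 1.1 -0.5 -0.7] op 0.405
theta 0.149 r 0.0432 Ftan -1.0 Frad -0.6
to 0.5 d/200mm [-0.068  -0.0305] rz 0.2245
```

```bash
python3 -m pendant '[[0,0,0,0,0,0],[0,0,0,0,0,0],[0,0,0,0,0,0],[-0.012,-0.004,0,0,0,0.0374],[-0.012,-0.004,0,0,0,0.0374],[-0.011,-0.005,0,0,0,0.0374],[-0.011,-0.005,0,0,0,0.0374],[-0.011,-0.006,0,0,0,0.0374],[-0.011,-0.006,0,0,0,0.0374],[0,0,0,0,0,0]]' -0.565
python3 st.py R .65 .8 
```

```text
time_s: 21.45
eef_pos: [0.4636, -0.0099, 0.0747]
eef_rot: [0.0, 0.504, 0.864, 0.001]
wrist_force: [2.5, 4.0, 1.3]
opening: 0.22
grasp_force: 1.9
t 21.45 pos [ 0.4636 -0.0099  0.0747] yang(from +y) -1.056 F [2.5 4.  1.3] op 0.220
theta 0.486 r 0.0423 Ftan -4.1 Frad 2.2
to 0.65 d/200mm [-0.0278 -0.0204] rz 0.096
to 0.8 d/200mm [-0.0511 -0.0416] rz 0.1915
```

```bash
python3 -m pendant '[[-0.0056,-0.0041,0,0,0,0.0192],[-0.0056,-0.0041,0,0,0,0.0192],[-0.0056,-0.0041,0,0,0,0.0192],[-0.0056,-0.0041,0,0,0,0.0192],[-0.0056,-0.0041,0,0,0,0.0192],[0,0,0,0,0,0],[0,0,0,0,0,0],[0,0,0,0,0,0],[0,0,0,0,0,0],[0,0,0,0,0,0]]'
python3 st.py R .8 .95 
```

```text
time_s: 22.7
eef_pos: [0.4576, -0.0145, 0.0745]
eef_rot: [-0.0, 0.437, 0.899, -0.0]
wrist_force: [1.1, 2.8, 0.5]
opening: 0.22
grasp_force: 1.5
t 22.70 pos [ 0.4576 -0.0145  0.0745] yang(from +y) -0.905 F [1.1 2.8 0.5] op 0.220
theta 0.666 r 0.0419 Ftan -2.6 Frad 1.5
to 0.8 d/200mm [-0.021  -0.0186] rz 0.0951
to 0.95 d/200mm [-0.0408 -0.043 ] rz 0.1906
```

```bash
python3 -m pendant '[[-0.0045,-0.004,0,0,0,0.0191],[-0.0045,-0.004,0,0,0,0.0191],[-0.0042,-0.004,0,0,0,0.0191],[-0.004,-0.0044,0,0,0,0.0191],[-0.004,-0.0044,0,0,0,0.0191],[-0.004,-0.0044,0,0,0,0.0191],[-0.004,-0.0044,0,0,0,0.0191],[-0.004,-0.0044,0,0,0,0.0191],[0,0,0,0,0,0],[0,0,0,0,0,0]]'
python3 st.py R 1.1 1.2 
```

```text
time_s: 23.95
eef_pos: [0.4509, -0.0214, 0.0744]
eef_rot: [-0.0, 0.326, 0.945, -0.0]
wrist_force: [-0.0, 3.6, 0.8]
opening: 0.219
grasp_force: 1.7
t 23.95 pos [ 0.4509 -0.0214  0.0744] yang(from +y) -0.665 F [-0.   3.6  0.8] op 0.219
theta 0.896 r 0.0418 Ftan -2.8 Frad 2.2
to 1.1 d/200mm [-0.0233 -0.0358] rz 0.1334
to 1.2 d/200mm [-0.0316 -0.0551] rz 0.1971
```

```bash
python3 -m pendant '[[-0.0046,-0.007,0,0,0,0.0246],[-0.0046,-0.007,0,0,0,0.0246],[-0.0043,-0.007,0,0,0,0.0246],[-0.004,-0.007,0,0,0,0.0246],[-0.004,-0.007,0,0,0,0.0246],[-0.0034,-0.007,0,0,0,0.0246],[-0.0034,-0.0065,0,0,0,0.0246],[-0.0033,-0.0065,0,0,0,0.0249],[0,0,0,0,0,0],[0,0,0,0,0,0]]'
python3 st.py R 1.37 1.56 
```

```text
time_s: 25.2
eef_pos: [0.4444, -0.0323, 0.0744]
eef_rot: [-0.0, 0.177, 0.984, -0.0]
wrist_force: [-0.6, 4.2, 0.1]
opening: 0.217
grasp_force: 1.5
t 25.20 pos [ 0.4444 -0.0323  0.0744] yang(from +y) -0.356 F [-0.6  4.2  0.1] op 0.217
theta 1.199 r 0.0422 Ftan -3.7 Frad 2.0
to 1.37 d/200mm [-0.0085 -0.035 ] rz 0.1086
to 1.56 d/200mm [-0.0121 -0.0747] rz 0.2295
```

```bash
python3 -m pendant '[[-0.0022,-0.0088,0,0,0,0.0272],[-0.0022,-0.0088,0,0,0,0.0272],[-0.0022,-0.0088,0,0,0,0.0272],[-0.0018,-0.0088,0,0,0,0.0272],[-0.001,-0.0099,0,0,0,0.0302],[-0.001,-0.0099,0,0,0,0.0302],[-0.001,-0.0099,0,0,0,0.0302],[-0.0007,-0.0099,0,0,0,0.0302],[0,0,0,0,0,0],[0,0,0,0,0,0]]'
python3 st.py R 1.6
python3 st.py M .9
```

```text
time_s: 26.45
eef_pos: [0.4419, -0.0471, 0.0743]
eef_rot: [-0.0, -0.002, 1.0, 0.0]
wrist_force: [-1.6, 3.2, -0.2]
opening: 0.219
grasp_force: 1.6
t 26.45 pos [ 0.4419 -0.0471  0.0743] yang(from +y) 0.005 F [-1.6  3.2 -0.2] op 0.219
theta 1.559 r 0.0421 Ftan -3.2 Frad 1.5
to 1.6 d/200mm [ 0.0008 -0.0087] rz 0.0256
t 26.45 pos [ 0.4419 -0.0471  0.0743] yang(from +y) 0.005 F [-1.6  3.2 -0.2] op 0.219
theta 2.714 r 0.1007 Ftan -2.7 Frad -2.3
to 0.9 d/200mm [0.035  0.5892] rz -0.4201
```

```bash
python3 -m pendant '[[0,0,0,0,0,0],[0,0,0.2,0,0,0],[0,0,0.2,0,0,0],[0.005,0.0842,0,0,0,-0.06],[0.005,0.0842,0,0,0,-0.06],[0.005,0.0842,0,0,0,-0.06],[0.005,0.0842,0,0,0,-0.06],[0.005,0.0842,0,0,0,-0.06],[0.005,0.0842,0,0,0,-0.06],[0.005,0.0842,0,0,0,-0.06]]' -0.18
python3 st.py M .9
python3 - <<'E'
from h import *
T=camera('top');S=camera('scene')
a=T['color'][225:285,290:420];b=S['color'][170:300,290:420]
im=np.zeros((600,780,3),np.uint8)
im[:240,:520]=cv2.resize(a,None,fx=4,fy=4,interpolation=3)
im[245:570,:325]=cv2.resize(b,None,fx=2.5,fy=2.5,interpolation=3)
cv2.imwrite('pics/n2.png',im)
E
```

```text
time_s: 27.7
eef_pos: [0.4502, 0.0707, 0.155]
eef_rot: [0.001, 0.323, 0.946, -0.0]
wrist_force: [-0.2, -0.2, -0.5]
opening: 0.414
grasp_force: 0.0
t 27.70 pos [0.4502 0.0707 0.155 ] yang(from +y) -0.658 F [-0.2 -0.2 -0.5] op 0.414
theta 0.880 r 0.0410 Ftan 0.3 Frad -0.0
to 0.9 d/200mm [-0.0065 -0.0002] rz 0.0016
```

View pics/n2.png

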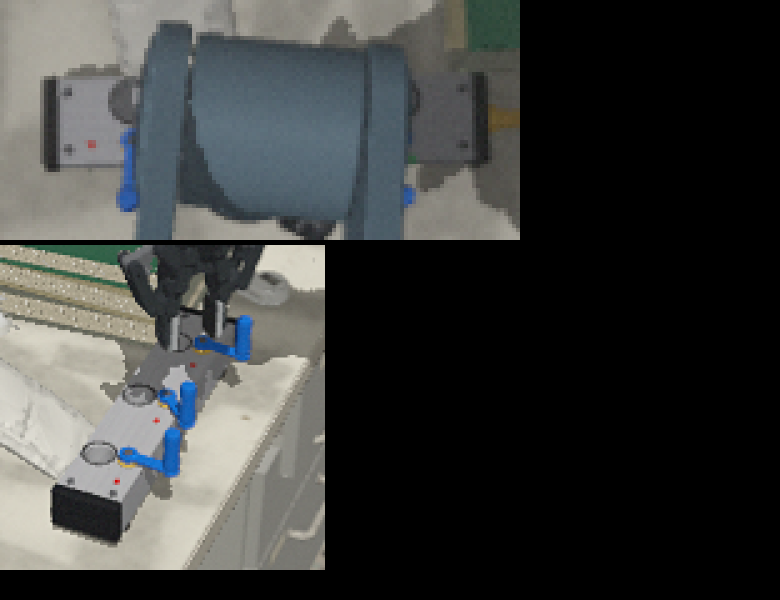

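The left and right levers stand towards the robot. The middle grip top is at crop (188,387), part open.

```bash
python3 - <<'E'
from h import *
S=camera('scene');PS=.0155
for n,u,s in [('L',(172,433),(.480,.137)),('M',(188,388),(.4822,.0451)),('R',(245,321),(.484,-.047))]:
    P=at(S,((u[0]+.5)/2.5-.5+290,(u[1]-245+.5)/2.5-.5+170),.1); d=P[:2]-s; print(n,P.round(4),np.arctan2(-d[0],d[1])-PS,np.hypot(*d))
E
```

```text
L [0.4366 0.1406 0.1   ] 1.471742539878932 0.04353986430735642
M [0.448  0.0769 0.1   ] 0.8062623723853187 0.04666236398290685
R [ 0.4386 -0.0414  0.1   ] 1.4326225714989238 0.04578223594429156
```

```bash
python3 -m pendant '[[-0.004,0.003,-0.1,0,0,0],[0,0,-0.1,0,0,0],[0,0,-0.1,0,0,0],[0,0,-0.102,0,0,0],[0,0,0,0,0,0],[0,0,0,0,0,0],[0,0,0,0,0,0],[0,0,0,0,0,0],[0,0,0,0,0,0],[0,0,0,0,0,0]]'
python3 st.py M .86 .6 .5
```

```text
time_s: 29.1
eef_pos: [0.4485, 0.0713, 0.0742]
eef_rot: [0.0, 0.321, 0.947, 0.0]
wrist_force: [-0.1, 0.5, -0.8]
opening: 0.415
grasp_force: 0.0
t 29.10 pos [0.4485 0.0713 0.0742] yang(from +y) -0.654 F [-0.1  0.5 -0.8] op 0.415
theta 0.894 r 0.0427 Ftan -0.4 Frad 0.4
to 0.86 d/200mm [0.0072 0.0035] rz -0.0263
to 0.6 d/200mm [0.0472 0.0404] rz -0.1918
to 0.5 d/200mm [0.0649 0.0517] rz -0.2555
```

```bash
python3 -m pendant '[[0,0,0,0,0,0],[0,0,0,0,0,0],[0,0,0,0,0,0],[0.010,0.01,0,0,0,-0.0425],[0.010,0.009,0,0,0,-0.0425],[0.011,0.009,0,0,0,-0.0425],[0.011,0.008,0,0,0,-0.0425],[0.011,0.008,0,0,0,-0.0425],[0.012,0.008,0,0,0,-0.0425],[0,0,0,0,0,0]]' -0.565
python3 st.py M .25 .1 .02
```

```text
time_s: 30.35
eef_pos: [0.4613, 0.0815, 0.0739]
eef_rot: [-0.0, 0.503, 0.864, -0.0]
wrist_force: [-0.4, -1.1, -0.3]
opening: 0.217
grasp_force: 0.5
t 30.35 pos [0.4613 0.0815 0.0739] yang(from +y) -1.054 F [-0.4 -1.1 -0.3] op 0.217
theta 0.506 r 0.0420 Ftan 0.9 Frad -0.8
to 0.25 d/200mm [0.0494 0.0208] rz -0.1601
to 0.1 d/200mm [0.0803 0.0267] rz -0.2555
to 0.02 d/200mm [0.0971 0.028 ] rz -0.3065
```

```bash
python3 -m pendant '[[0.012,0.0055,0,0,0,-0.04],[0.012,0.005,0,0,0,-0.04],[0.012,0.005,0,0,0,-0.04],[0.0125,0.005,0,0,0,-0.04],[0.0125,0.003,0,0,0,-0.04],[0.0125,0.002,0,0,0,-0.035],[0.012,0.0015,0,0,0,-0.035],[0.012,0.001,0,0,0,-0.035],[0,0,0,0,0,0],[0,0,0,0,0,0]]'
python3 st.py M -.02 -.05
```

```text
time_s: 31.6
eef_pos: [0.4806, 0.0872, 0.0739]
eef_rot: [-0.0, 0.693, 0.721, -0.0]
wrist_force: [-1.6, -0.7, 0.3]
opening: 0.217
grasp_force: 0.7
t 31.60 pos [0.4806 0.0872 0.0739] yang(from +y) -1.532 F [-1.6 -0.7  0.3] op 0.217
theta 0.022 r 0.0422 Ftan 1.7 Frad -0.7
to -0.02 d/200mm [ 0.0089 -0.0006] rz -0.0275
to -0.05 d/200mm [ 0.0152 -0.0008] rz -0.0466
```

```bash
python3 -m pendant '[[0.002,0,0,0,0,-0.005],[0.002,0,0,0,0,-0.005],[0.002,0,0,0,0,-0.005],[0.002,0,0,0,0,-0.005],[0.002,0,0,0,0,-0.005],[0.002,0,0,0,0,-0.005],[0,0,0,0,0,0],[0,0,0,0,0,0],[0,0,0,0,0,0],[0,0,0,0,0,0]]'
python3 st.py M -.08
```

```text
time_s: 32.85
eef_pos: [0.4831, 0.0873, 0.0739]
eef_rot: [-0.0, 0.711, 0.704, -0.0]
wrist_force: [-4.6, -1.4, -0.4]
opening: 0.221
grasp_force: 2.3
t 32.85 pos [0.4831 0.0873 0.0739] yang(from +y) 1.561 F [-4.6 -1.4 -0.4] op 0.221
theta -0.037 r 0.0422 Ftan 4.5 Frad -1.5
to -0.08 d/200mm [ 0.009  -0.0012] rz -0.0346
```

```bash
python3 -m pendant '[[0,0,0,0,0,0],[0,0,0.2,0,0,0],[0,0,0.2,0,0,0],[-0.005,0.22,0,0,0,0.118],[-0.005,0.22,0,0,0,0.118],[-0.005,0.22,0,0,0,0.118],[-0.005,0.22,0,0,0,0.118],[-0.005,0.22,0,0,0,0.118],[-0.005,0.22,0,0,0,0.118],[-0.005,0.22,0,0,0,0.118]]' 0.18
python3 st.py
python3 - <<'E'
from h import *
T=camera('top');S=camera('scene')
a=T['color'][235:277,295:428];b=S['color'][180:300,300:380];c=S['color'][290:390,230:340]
im=np.zeros((600,800,3),np.uint8)
im[:252,:798]=cv2.resize(a,None,fx=6,fy=6,interpolation=3)
im[255:555,:200]=cv2.resize(b,None,fx=2.5,fy=2.5,interpolation=3)
im[255:555,220:550]=cv2.resize(c,None,fx=3,fy=3,interpolation=3)
cv2.imwrite('pics/n3.png',im)
E
```

```text
time_s: 34.1
eef_pos: [0.4774, 0.3977, 0.1551]
eef_rot: [0.001, 0.138, 0.99, 0.001]
wrist_force: [0.8, -0.1, 0.1]
opening: 0.591
grasp_force: 0.0
t 34.10 pos [0.4774 0.3977 0.1551] yang(from +y) -0.277 F [ 0.8 -0.1  0.1] op 0.591
```

View pics/n3.png

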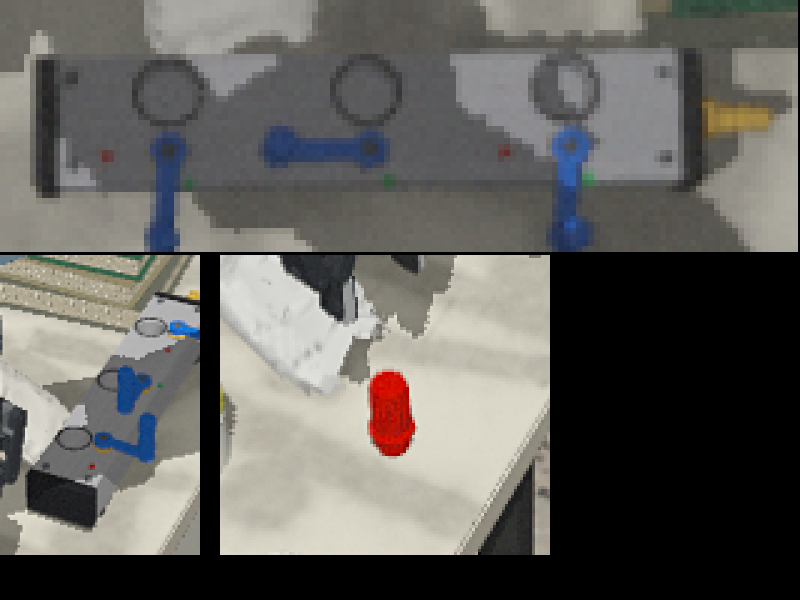

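```bash
python3 -m pendant '[[-0.007,-0.011,0,0,0,0.093],[0,0,-0.05,0,0,0.093],[0,0,-0.12,0,0,0],[0,0,-0.12,0,0,0],[0,0,-0.12,0,0,0],[0,0,-0.12,0,0,0],[0,0,-0.085,0,0,0],[0,0,0,0,0,0],[0,0,0,0,0,0],[0,0,0,0,0,0]]'
python3 -m pendant '[[0,0,0,0,0,0],[0,0,0,0,0,0],[0,0,0,0,0,0],[0,0,0,0,0,0],[0,0,0,0,0,0],[0,0,0,0,0,0],[0,0,0,0,0,0],[0,0,0,0,0,0],[0,0,0,0,0,0],[0,0,0,0,0,0]]' -1
python3 st.py
```

```text
time_s: 35.45
eef_pos: [0.4759, 0.3935, 0.0324]
eef_rot: [0.001, -0.004, 1.0, 0.001]
wrist_force: [0.1, 0.6, 0.7]
opening: 0.584
grasp_force: 0.0
time_s: 36.7
eef_pos: [0.4754, 0.3933, 0.0318]
eef_rot: [0.0, -0.004, 1.0, 0.0]
wrist_force: [-0.9, -0.2, 6.2]
opening: 0.264
grasp_force: 58.6
t 36.70 pos [0.4754 0.3933 0.0318] yang(from +y) 0.009 F [-0.9 -0.2  6.2] op 0.264
```

```bash
python3 -m pendant '[[0,0,0.1,0,0,0],[0,0,0.25,0,0,0],[0,0,0.3,0,0,0],[0.029,-0.29,0,0,0,0],[0.029,-0.29,0,0,0,0],[0.029,-0.29,0,0,0,0],[0.029,-0.29,0,0,0,0],[0.029,-0.29,0,0,0,0],[0.029,-0.289,0,0,0,0.005],[0,0,0,0,0,0]]'
python3 -m pendant '[[0,0,-0.1,0,0,0],[0,0,-0.1,0,0,0],[0,0,-0.1,0,0,0],[0,0,-0.05,0,0,0],[0,0,0,0,0,0],[0,0,0,0,0,0],[0,0,0,0,0,0],[0,0,0,0,0,0],[0,0,0,0,0,0],[0,0,0,0,0,0]]'
python3 st.py
python3 - <<'E'
from h import *
import pickle
S=camera('scene');T=camera('top');pickle.dump((S,T),open('c1.pkl','wb'))
b=S['color'][180:280,290:390]
im=cv2.resize(b,None,fx=6,fy=6,interpolation=3)
cv2.imwrite('pics/n4.png',im)
E
```

```text
time_s: 37.95
eef_pos: [0.5104, 0.0415, 0.1622]
eef_rot: [0.001, -0.005, 1.0, -0.001]
wrist_force: [-0.2, 0.8, -0.8]
opening: 0.264
grasp_force: 59.0
time_s: 39.2
eef_pos: [0.5098, 0.0452, 0.0912]
eef_rot: [0.0, -0.008, 1.0, -0.0]
wrist_force: [-0.1, -0.7, -1.3]
opening: 0.265
grasp_force: 59.0
t 39.20 pos [0.5098 0.0452 0.0912] yang(from +y) 0.016 F [-0.1 -0.7 -1.3] op 0.265
```

View pics/n4.png

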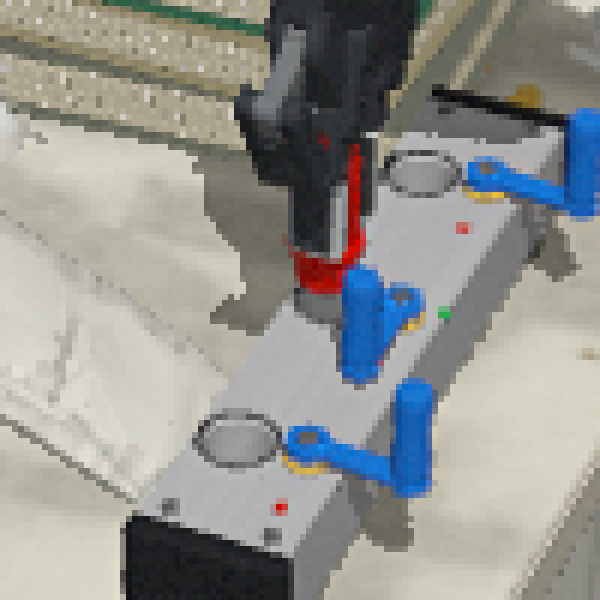

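The plug hangs over the middle port in the crop. Its flange spans about x 287–363 at y≈250, and its foot bottom is at about (322,293). I check these against a projected model.

```bash
python3 - <<'E'
from h import *
import pickle
S,T=pickle.load(open('c1.pkl','rb'))
cv=lambda p:(p-[290,180]+.5)*6-.5
t=np.linspace(0,2*np.pi,73)
def circ(x,y,z,r): return cv(proj(S,np.c_[x+r*np.cos(t),y+r*np.sin(t),0*t+z]))
for dx in(-.003,0,.003):
    for nm,z,r in(('flange',.0775,.0155),('foot',.059,.0105)):
        c=circ(.5098+dx,.0452,z,r);print(dx,nm,'x',c[:,0].min().round(),c[:,0].max().round(),'y',c[:,1].min().round(),c[:,1].max().round())
for n,p in(('L',(.508,.1373)),('R',(.5118,-.0465)),('M',(.5102,.0455))):
    c=circ(*p,.05,.01525);print('port',n,'x',c[:,0].min().round(),c[:,0].max().round(),'y',c[:,1].min().round(),c[:,1].max().round())
# red mask extremes per row near plug
b=cv2.resize(S['color'][180:280,290:390],None,fx=6,fy=6,interpolation=3);m=cv2.inRange(cv2.cvtColor(b,cv2.COLOR_BGR2HSV),(0,140,70),(8,255,255))
for y in range(232,304,6):
    i=np.where(m[y])[0]
    i=i[(i>250)&(i<400)]
    if len(i):print(y,i.min(),i.max())
E
```

```text
-0.003 flange x 298.0 379.0 y 222.0 270.0
-0.003 foot x 311.0 365.0 y 268.0 301.0
0 flange x 291.0 372.0 y 220.0 268.0
0 foot x 304.0 358.0 y 266.0 299.0
0.003 flange x 284.0 365.0 y 218.0 266.0
0.003 foot x 297.0 351.0 y 264.0 297.0
port L x 193.0 276.0 y 414.0 467.0
port R x 379.0 454.0 y 153.0 196.0
port M x 290.0 368.0 y 277.0 325.0
232 348 359
238 348 365
244 348 365
250 348 359
256 294 359
262 294 353
268 294 341
274 294 341
280 300 335
286 300 335
292 318 335
```

```bash
python3 -m pendant '[[-0.008,0.001,0,0,0,0],[0,0,0,0,0,0],[0,0,-0.012,0,0,0],[0,0,-0.012,0,0,0],[0,0,-0.012,0,0,0],[0,0,-0.012,0,0,0],[0,0,-0.011,0,0,0],[0,0,-0.011,0,0,0],[0,0,0,0,0,0],[0,0,0,0,0,0]]'
python3 st.py
```

```text
time_s: 40.55
eef_pos: [0.5077, 0.0454, 0.0768]
eef_rot: [-0.001, -0.008, 1.0, -0.0]
wrist_force: [-2.3, -1.9, -1.2]
opening: 0.265
grasp_force: 59.0
t 40.55 pos [0.5077 0.0454 0.0768] yang(from +y) 0.017 F [-2.3 -1.9 -1.2] op 0.265
```

```bash
python3 -m pendant '[[-0.003,-0.002,0,0,0,0],[0,0,-0.007,0,0,0],[0,0,-0.007,0,0,0],[0,0,-0.007,0,0,0],[0,0,-0.007,0,0,0],[0,0,-0.006,0,0,0],[0,0,-0.006,0,0,0],[0,0,0,0,0,0],[0,0,0,0,0,0],[0,0,0,0,0,0]]'
python3 st.py
```

```text
time_s: 41.8
eef_pos: [0.5075, 0.0451, 0.069]
eef_rot: [-0.0, -0.008, 1.0, 0.0]
wrist_force: [-2.4, -0.9, -1.6]
opening: 0.267
grasp_force: 59.0
t 41.80 pos [0.5075 0.0451 0.069 ] yang(from +y) 0.017 F [-2.4 -0.9 -1.6] op 0.267
```

```bash
python3 -m pendant '[[-0.002,0,-0.004,0,0,0],[0,0,-0.004,0,0,0],[0,0,-0.004,0,0,0],[0,0,-0.004,0,0,0],[0,0,-0.003,0,0,0],[0,0,0,0,0,0],[0,0,0,0,0,0],[0,0,0,0,0,0],[0,0,0,0,0,0],[0,0,0,0,0,0]]'
python3 st.py
```

```text
time_s: 43.05
eef_pos: [0.5074, 0.0451, 0.0658]
eef_rot: [0.0, -0.008, 1.0, -0.0]
wrist_force: [-3.2, -0.5, 4.9]
opening: 0.263
grasp_force: 59.3
t 43.05 pos [0.5074 0.0451 0.0658] yang(from +y) 0.017 F [-3.2 -0.5  4.9] op 0.263
```

```bash
python3 -m pendant '[[0,0,-0.003,0,0,0],[0,0,-0.003,0,0,0],[0,0,-0.003,0,0,0],[0,0,-0.003,0,0,0],[0,0,0,0,0,0],[0,0,0,0,0,0],[0,0,0,0,0,0],[0,0,0,0,0,0],[0,0,0,0,0,0],[0,0,0,0,0,0]]'
python3 st.py
```

```text
time_s: 44.3
eef_pos: [0.5075, 0.0451, 0.0656]
eef_rot: [0.0, -0.009, 1.0, -0.0]
wrist_force: [-13.3, -0.5, 28.4]
opening: 0.266
grasp_force: 61.6
t 44.30 pos [0.5075 0.0451 0.0656] yang(from +y) 0.017 F [-13.3  -0.5  28.4] op 0.266
```

```bash
python3 -m pendant '[[0,0,0.004,0,0,0],[0,0,0.006,0,0,0],[0,0,0,0,0,0],[0,0,0,0,0,0],[0,0,0,0,0,0],[0,0,0,0,0,0],[0,0,0,0,0,0],[0,0,0,0,0,0],[0,0,0,0,0,0],[0,0,0,0,0,0]]' && python3 -m pendant '[[0,0,0,0,0,0],[0,0,0,0,0,0],[0,0,0,0,0,0],[0,0,0,0,0,0],[0,0,0.1,0,0,0],[0,0,0.2,0,0,0],[0,0,0.3,0,0,0],[0,0.25,0,0,0,0],[0,0.28,0,0,0,0],[0,0.28,0,0,0,0]]' -0.15
python3 -m pendant '[[0,0.28,0,0,0,0],[0,0.28,0,0,0,0],[0,0.28,0,0,0,0],[0,0,0,0,0,0],[0,0,0,0,0,0],[0,0,0,0,0,0],[0,0,0,0,0,0],[0,0,0,0,0,0],[0,0,0,0,0,0],[0,0,0,0,0,0]]'
python3 - <<'E'
from h import *
T=camera('top');S=camera('scene')
a=T['color'][235:285,295:428];b=S['color'][180:290,290:390]
im=np.zeros((600,800,3),np.uint8)
im[:250,:665]=cv2.resize(a,None,fx=5,fy=5,interpolation=3)
im[255:585,:300]=cv2.resize(b,None,fx=3,fy=3,interpolation=3)
im[255:585,310:750]=cv2.resize(S['color'],(440,330))
cv2.imwrite('pics/n5.png',im)
E
```

```text
time_s: 45.55
eef_pos: [0.5074, 0.0451, 0.0658]
eef_rot: [0.0, -0.008, 1.0, -0.0]
wrist_force: [-4.9, 0.2, 9.3]
opening: 0.267
grasp_force: 59.5
time_s: 46.8
eef_pos: [0.5073, 0.2085, 0.1853]
eef_rot: [0.0, -0.008, 1.0, 0.0]
wrist_force: [-0.3, -0.6, -0.6]
opening: 0.421
grasp_force: 0.0
time_s: 48.05
eef_pos: [0.5073, 0.375, 0.185]
eef_rot: [0.0, -0.008, 1.0, 0.0]
wrist_force: [0.1, 0.0, 1.2]
opening: 0.427
grasp_force: 0.0
```

View pics/n5.png

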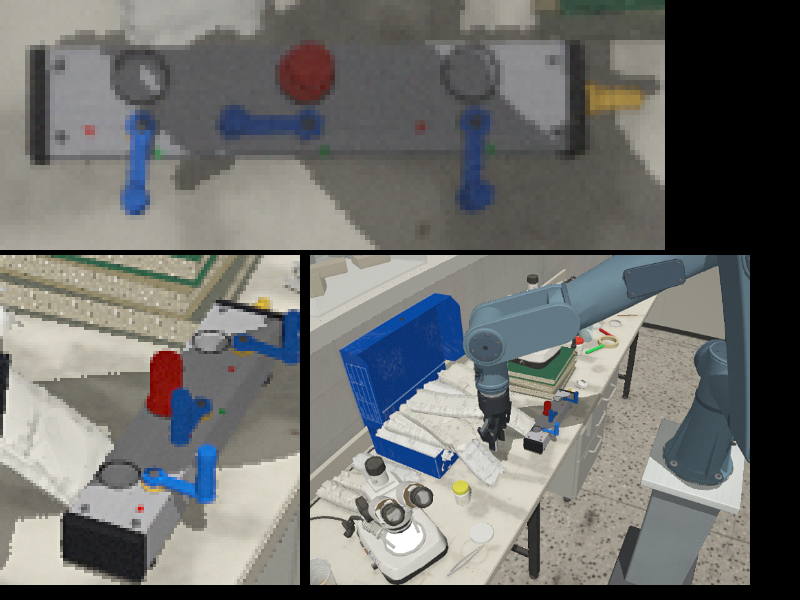

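The red plug stands upright in the middle port, the middle lever is shut, and the outer two are open. One numeric check of the open angles before handing in.

```bash
python3 - <<'E'
from h import *
T=camera('top')
for g,s in(((135,202),(141,122)),((475,197),(475,120))):
    f=lambda p,z:at(T,((p[0]+.5)/5-.5+295,(p[1]+.5)/5-.5+235),z)[:2]
    d=f(g,.1)-f(s,.064);print(np.arctan2(-d[0],d[1])-.0155,np.hypot(*d))
E
```

```text
1.4908940955637928 0.046199920865548354
1.4348107075810133 0.04477591405415851
```

The image puts the right tap at 1.43 to 1.5 rad, which is close to the 1.40 limit. There is time to spare, so I give it a gentle nudge to its stop.

```bash
python3 -m pendant '[[-0.041,-0.263,-0.018,0,0,0],[-0.041,-0.263,-0.018,0,0,0],[-0.041,-0.263,-0.018,0,0,0],[-0.041,-0.263,-0.018,0,0,0],[-0.041,-0.263,-0.018,0,0,0],[-0.041,-0.263,-0.018,0,0,0],[-0.041,-0.263,-0.018,0,0,0],[-0.041,-0.263,-0.018,0,0,0],[0,0,0,0,0,0],[0,0,0,0,0,0]]' -0.18 && python3 -m pendant '[[0,0,-0.1,0,0,0],[0,0,-0.1,0,0,0],[0,0,-0.1,0,0,0],[0,0,-0.105,0,0,0],[0,0,0,0,0,0],[0,0,0,0,0,0],[0,0,0,0,0,0],[0,0,0,0,0,0],[0,0,0,0,0,0],[0,0,0,0,0,0]]' && python3 st.py R 1.56 1.6
```

```text
time_s: 49.45
eef_pos: [0.4416, -0.0455, 0.1562]
eef_rot: [0.0, -0.008, 1.0, 0.0]
wrist_force: [0.2, -0.3, 0.1]
opening: 0.411
grasp_force: 0.0
time_s: 50.7
eef_pos: [0.4416, -0.0459, 0.0752]
eef_rot: [0.0, -0.008, 1.0, -0.0]
wrist_force: [0.1, -0.2, 0.0]
opening: 0.409
grasp_force: 0.0
t 50.70 pos [ 0.4416 -0.0459  0.0752] yang(from +y) 0.016 F [ 0.1 -0.2  0. ] op 0.409
theta 1.528 r 0.0424 Ftan 0.2 Frad -0.1
to 1.56 d/200mm [ 0.0019 -0.0067] rz -0.0074
to 1.6 d/200mm [ 0.0021 -0.0151] rz 0.0181
```

Close the cage, then nudge 2.6 mm towards -y.

```bash
python3 -m pendant '[[0,0,0,0,0,0],[0,0,0,0,0,0],[0,0,0,0,0,0],[0,-0.003,0,0,0,0],[0,-0.003,0,0,0,0],[0,-0.003,0,0,0,0],[0,-0.002,0,0,0,0],[0,-0.002,0,0,0,0],[0,0,0,0,0,0],[0,0,0,0,0,0]]' -0.565 && python3 st.py R 1.6
```

```text
time_s: 51.95
eef_pos: [0.4413, -0.0482, 0.075]
eef_rot: [-0.0, -0.008, 1.0, 0.0]
wrist_force: [-1.4, 3.6, 2.3]
opening: 0.216
grasp_force: 1.9
t 51.95 pos [ 0.4413 -0.0482  0.075 ] yang(from +y) 0.017 F [-1.4  3.6  2.3] op 0.216
theta 1.583 r 0.0427 Ftan -3.7 Frad 1.3
to 1.6 d/200mm [ 0.0037 -0.0035] rz 0.0179
```

```bash
python3 -m pendant '[[0,-0.002,0,0,0,0],[0,-0.002,0,0,0,0],[0,-0.002,0,0,0,0],[0,-0.001,0,0,0,0],[0,0,0,0,0,0],[0,0,0,0,0,0],[0,0,0,0,0,0],[0,0,0,0,0,0],[0,0,0,0,0,0],[0,0,0,0,0,0]]' && python3 st.py R && python3 -m pendant '[[0,0,0,0,0,0],[0,0,0,0,0,0],[0,0,0.1,0,0,0],[0,0,0.2,0,0,0],[0,0,0.2,0,0,0],[0,0,0,0,0,0],[0,0,0,0,0,0],[0,0,0,0,0,0],[0,0,0,0,0,0],[0,0,0,0,0,0]]' -0.18
```

```text
time_s: 53.2
eef_pos: [0.4415, -0.0497, 0.075]
eef_rot: [-0.0, -0.008, 1.0, 0.0]
wrist_force: [-2.5, 4.3, -0.3]
opening: 0.215
grasp_force: 1.9
t 53.20 pos [ 0.4415 -0.0497  0.075 ] yang(from +y) 0.017 F [-2.5  4.3 -0.3] op 0.215
theta 1.619 r 0.0426 Ftan -4.4 Frad 2.3
time_s: 54.45
eef_pos: [0.4412, -0.0496, 0.1745]
eef_rot: [-0.001, -0.008, 1.0, 0.0]
wrist_force: [0.8, -0.6, -0.3]
opening: 0.416
grasp_force: 0.0
```

```bash
python3 -c "from bench import ctrl; print(ctrl.hand_in())"
```

```text
the job is handed in; nothing more can be done
None
```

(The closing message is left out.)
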